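# Hold a spring clip open around the squared price cards

## Robot

A 7-joint arm with a two-finger parallel gripper is mounted at the origin on the work surface. World frame = base frame: x ahead of the robot, y to its left, z up, the work surface at z = 0. Lengths are in m, angles in rad, forces in N, time in s.
With the tool pointing down it reaches from about 0.4 to 0.85 m from the base axis. Payload 10.4 kg.
Tool frame: the origin (TCP) lies midway between the tips of the shut fingers; the grasp point (between the pads) lies 19 mm behind it; z points along the fingers, y is the line along which they close (so a half turn about z gives the same grasp; the last joint's range is limited). The gripper opens to 87 mm and grips with 3 to 60 N. Pads are 19 mm wide; open, the fingers measure 117 mm over their backs; the gripper's body (75 mm by 190 mm) begins 51 mm behind the grasp point.
Start: joints at [1.08, 0.332, -0.065, 1.46, 0.022, 1.35, -0.088], TCP at [0.282, -0.558, 0.223] pointing down, gripper open.
Joint ranges: [-2.6, 2.6], [-0.5, 2.12], [-1.47, 1.34], [0.16, 2.42], [-1.27, 4.41], [0.06, 2.06], [-2.6, 2.6]. Speed limits (rad/s): [2.22, 2.22, 2.79, 2.79, 3.14, 3.14, 3.14].

## Interface

Orientations are given as a unit quaternion [x, y, z, w].
In Python, from bench import r gives the robot as it stands.
- The arm moves only by the tool arm_command, never from a script. Its argument "moves" is one flat list of numbers, 4 for each row, row after row: the shift along the tool's x, y, z in cm, then the turn about the tool's z in degrees. A call has 1 to 12 rows; each row shifts and turns the commanded pose from where the row before left it, along the tool's axes as they then stand; what a row does not reach is not made up. A row lasts 1/12 s, in which the tool goes at most 41.7 mm and 7.16 degrees, less where a joint would pass 70% of its speed; a pose out of reach is approached as far as the arm can. A call with a gripper value outside its range is refused whole. "fingers" is the opening in per cent of the stroke, from 0 (shut) to 100 (fully open), set as the call begins (left out, the last holds). The fingers move at their own pace and stop on an object; "squeeze" is the grip in N (left out, the last holds). Time passes only in rows, so rows that do not move let the fingers close. It gives the time, the measured TCP pose, the force, the opening and the grip force at its end, in the units of the state.
- r.read_state(): the state, without advancing time (a new reading comes with each control period).
- r.camera(name): name is "side" or "top"; returns the picture (384x512x3 uint8, red, green, blue); there is no depth.
- r.camera_info(name): a dict with "fx", "fy", "cx", "cy" (pixels), "origin" and "attitude" of the camera in the world. Camera axes: x right, y up, looking along -z (the intrinsics and any distortion apply to the point x, -y, -z); pixel columns grow to the right and rows downward; lengths in m; the calibration is good to about 2 mm. A picture is of the moment at which its call begins. camera_info takes no time and is no camera call.
- r.close_job(): hands the job in; it is judged then, once.
The state is a dict: "time": time; "joint_positions": joint angles; "joint_vel": joint speeds; "joint_torque": joint torques, N m; "ee_pos": TCP position; "eef_rot": TCP orientation; "ft_force": force on the tool from outside, world axes, zero at the start; "torque": the same for the moment, N m; "width": finger opening in m; "grip_force": force on a finger pad.
Only numpy, scipy, OpenCV 4.12 (cv2) and the standard library are available. Lean on these libraries where they do the work, as an engineer would, in place of code of your own. Each camera call takes 0.05 s, during which the arm holds its last target. There are 200 camera calls.

## Task

The two price cards standing in the slotted card stand have slid apart sideways: square them up so that their side edges are flush, and leave them standing in the slot. Then pick up the spring clip from the counter by its two tails, squeeze it wide open and bring it in sideways around an upright side edge of the card pair (left or right), the whole clip above the stand and below the cards' top, one jaw in front and one behind, lips about a centimetre in past the edge and jaws touching neither card. Finish while holding the clip squeezed open there, so that a colleague can slip the day's ticket in; leave the other things on the counter where they are.

Things in the scene. Friction and masses are not known exactly. Their poses are not given: they have to be found in the camera images.
- stand: Fixed brushed-aluminium card stand, 60 mm (its x) by 46 mm (its y) by 34 mm high. Origin at the centre of its underside. One slot 11.5 mm wide runs along its y axis right through the block, centred at x = 0, open above and at both ends, its floor 4 mm above the counter. Both cards stand in this slot, one behind the other.
- front_card_mid (a point): Centre of the price card nearer the robot: a loose rigid white board, 5 mm thick (x), 54 mm wide (y), 110 mm tall (z), standing in the slot; this point is 59 mm above the counter. The card slides easily along the stand's y axis (friction 0.25; push low, or it tips) and leans up to 3 degrees in the slot; its upright side edges, at y = -27 and +27 mm, overhang the stand.
- rear_card_mid (a point): Centre of the second price card, the same board, standing directly behind the first in the same slot (face to face, about 0.6 mm between them; the pair is 10.6 mm thick). At the start the two are 6 to 16 mm out of line sideways (along y), so the pair is 60 to 70 mm wide over all.
- clip_grip (a point): Grip point of the spring clip, midway between its two tails and half-way up it. Bare sheet steel clip lying on its side, hinge pin upright: 40 mm high (along the pin), 81 mm long, 45 mm wide over the tail ends, 38 mm wide here. Axes: x from tails to jaws, z up along the pin. From this point the pin is 28 mm ahead (+x), the jaws' lips 66 mm ahead, the tail ends 14 mm behind.
- clip_mouth (a point): Middle of the clip's mouth, between the lips of the two jaws, half-way up the clip; same axes as the grip point, 66 mm ahead of it along x. Shut, the lips are 1 mm apart; fully open there are 27 mm between them, and at least 19 mm between the jaws back to 8 mm from the pin.
- clip_left (a joint): How far each half of the clip is turned about the pin, rad: 0 shut (spring home), 0.347 squeezed fully open (27 mm between the lips); 0.25 leaves 20 mm between the lips. It springs back to 0 when let go.
- table: The white counter, its top at height 0.
- clip: The spring clip as a whole, 54 g; origin at the foot of its hinge pin, axes as at the grip point. Squeezing the tails (3 mm plates, splayed 20 degrees each when shut) opens the jaws equally to both sides: 5 N on each tail starts it, 10 N opens it fully. Fully squeezed the tails are parallel, 14 mm over all, against a stop: a grip of 20 to 30 N just holds it fully open.
- front_card: The price card nearer the robot; origin at the middle of its lower edge.
- rear_card: The price card behind it; origin at the middle of its lower edge.
- receipt_roll: Bystander: upright receipt paper roll, 50 mm across, 57 mm high; origin at the middle of its underside.
- phone: Bystander: black phone lying flat, 148 by 72 by 8 mm; origin at the middle of its underside.
- tea_cup: Bystander: lidded paper cup, 91 mm across, 102 mm high; origin at the middle of its underside.
- sugar_jar: Bystander: glass jar with steel cap, 72 mm across, 100 mm high; origin at the middle of its underside.
- cup_lids: Bystander: nested stack of cup lids, 91 mm across, 27 mm high; origin at the middle of its underside.
- tea_spoon: Bystander: steel spoon lying flat, 180 mm long; origin on its underside.
- note_block: Bystander: block of note paper, 76 by 76 by 25 mm; origin at the middle of its underside.

How it is judged:
On the way, in this order (a step that is already met when the one before it is completed fails the run):
1. the two cards are square, side edges flush, standing in the slot and let go, the clip still shut (y of front_card_mid in the frame of rear_card_mid between -0.003 and 0.003 m and z of each of front_card_mid, rear_card_mid in the frame of stand below 0.063 m and angle between each of front_card_mid, rear_card_mid's own z axis and vertical below 0.12 rad and y of front_card_mid in the frame of stand between -0.022 and 0.022 m and y of rear_card_mid in the frame of stand between -0.022 and 0.022 m and contact force between the fingers and front_card below 0.1 N and contact force between the fingers and rear_card below 0.1 N and value of joint clip_left below 0.05 rad), for 0.2 s.
2. the clip is held in the fingers, lifted off the counter and squeezed wide open (height (world z) of clip_grip above 0.04 m and contact force between the fingers and clip above 3 N and contact force between clip and table below 0.1 N and value of joint clip_left above 0.25 rad), for 0.2 s.
At the end, for the whole second after the job is handed in: Clip held in the fingers off the counter, over 0.25 rad open, square (0.25 rad) around a side edge: lips 4-18 mm in, mouth within 8 mm of mid-slot and 53-102 mm high, touching neither card nor stand; cards upright in the slot within 22 mm of its middle, flush within 3 mm; all still (all of step 2 and ((y of clip_mouth in the frame of rear_card_mid between 0.009 and 0.023 m and y of clip_grip in the frame of rear_card_mid above 0.06 m) or (y of clip_mouth in the frame of rear_card_mid between -0.023 and -0.009 m and y of clip_grip in the frame of rear_card_mid below -0.06 m)) and x of clip_mouth in the frame of stand between -0.008 and 0.008 m and z of clip_mouth in the frame of stand between 0.053 and 0.102 m and angle between the x axis of clip_mouth and the y axis of stand, either way round below 0.25 rad and angle between the z axis of clip_mouth and the z axis of stand, either way round below 0.25 rad and contact force between clip and front_card below 0.3 N and contact force between clip and rear_card below 0.3 N and contact force between clip and stand below 0.3 N and y of front_card_mid in the frame of rear_card_mid between -0.003 and 0.003 m and z of each of front_card_mid, rear_card_mid in the frame of stand below 0.063 m and angle between each of front_card_mid, rear_card_mid's own z axis and vertical below 0.12 rad and y of front_card_mid in the frame of stand between -0.022 and 0.022 m and y of rear_card_mid in the frame of stand between -0.022 and 0.022 m and contact force between the fingers and front_card below 0.1 N and contact force between the fingers and rear_card below 0.1 N and linear speed of each of front_card, rear_card, clip below 0.02 m/s); the arm keeps its last pose, push and grip.
It fails at once if one of the other things on the counter is disturbed (moved over 20 mm) (distance of any of receipt_roll, phone, tea_cup, sugar_jar, cup_lids, tea_spoon, note_block from where it was at the start of the episode above 0.02 m).
It also fails if it takes over 51 s, if anything falls off the work surface, if the arm or the gripper's body presses on something with over 40 N, if the wrist force passes 120 N, or if a joint passes its speed limit or range.

## Working session

There is one attempt and no reset: what is moved stays moved. The work goes in short steps, Python scripts to look and compute and a tool call to move; the robot and the scene stay as the last step left them, time stands still between calls to the robot, and variables do not carry over. Pictures are saved under pics/ and viewed, at most 11 in all, crops included, and the job is handed in when it is done.

Besides the shell and the picture viewer there is one more tool, called after "Call:" as a command line: name --argument value ..., lists and objects as JSON in quotes. arm_command: Moves the arm, as the interface text tells. Its arguments: {"type":"object","properties":{"moves":{"type":"array"},"fingers":{"type":"number"},"squeeze":{"type":"number"}},"required":["moves"]}

```bash
mkdir -p pics; ls; python3 - <<'E'
from bench import r
import cv2
for n in("side","top"):
    print(n,r.camera_info(n)); cv2.imwrite(f"pics/{n}0.png",cv2.resize(r.camera(n)[:,:,::-1],(800,600),interpolation=cv2.INTER_CUBIC))
print(r.read_state())
E
```

```text
pics
side {'fx': 498.336630167715, 'fy': 498.336630167715, 'cx': 255.86974965784248, 'cy': 181.7099882636899, 'origin': array([-0.42028495, -1.07209487,  0.86451731]), 'attitude': array([ 0.47915222, -0.18548838, -0.29745038,  0.80469279])}
top {'fx': 476.97176778032957, 'fy': 476.97176778032957, 'cx': 256.1357530415243, 'cy': 192.58587345876353, 'origin': array([ 0.45985736, -0.00409203,  1.31896395]), 'attitude': array([-0.03545624,  0.02267429,  0.70761987, -0.70533882])}
{'time': 0.1, 'joint_positions': array([ 1.08040874,  0.3327947 , -0.06471662,  1.46083382,  0.02159997,
        1.34989559, -0.08850999]), 'joint_vel': array([-1.50748101e-03, -2.88505089e-03, -4.89728526e-04, -4.75311066e-03,
       -1.25486813e-03, -3.21336864e-04,  3.82542741e-05]), 'joint_torque': array([ 1.56372316e-03, -6.24546647e+01,  2.45208980e-02, -3.90721965e+01,
       -6.14408660e-02,  3.65827815e-02,  1.24208741e-04]), 'ee_pos': array([ 0.28167573, -0.5575527 ,  0.22185349]), 'eef_rot': array([ 9.72768302e-01,  2.31778878e-01, -1.67297635e-04, -5.94906233e-04]), 'ft_force': array([ 0.20589585,  0.36538978, -0.13080163]), 'torque': array([-0.02960053, -0.0425599 ,  0.03486062]), 'grip_force': 0.0, 'width': 0.08690272758046899}
```

View pics/side0.png

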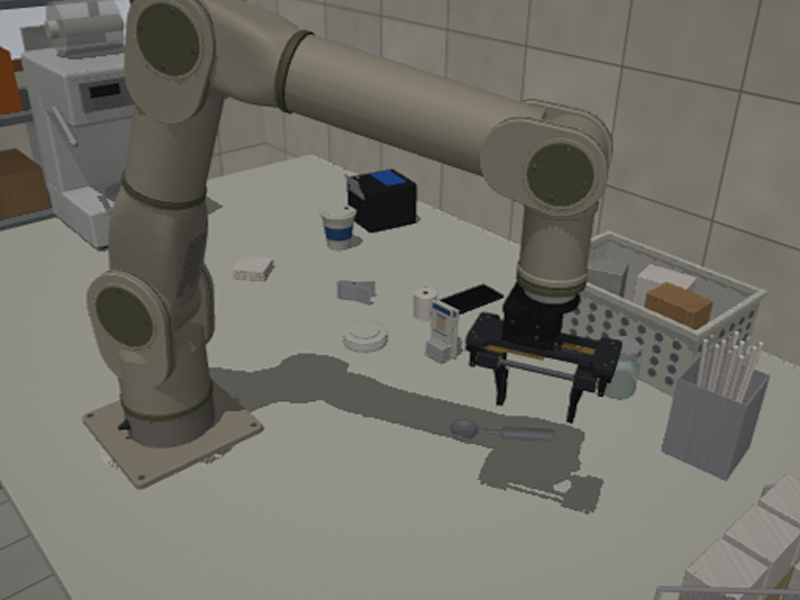

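View pics/top0.png

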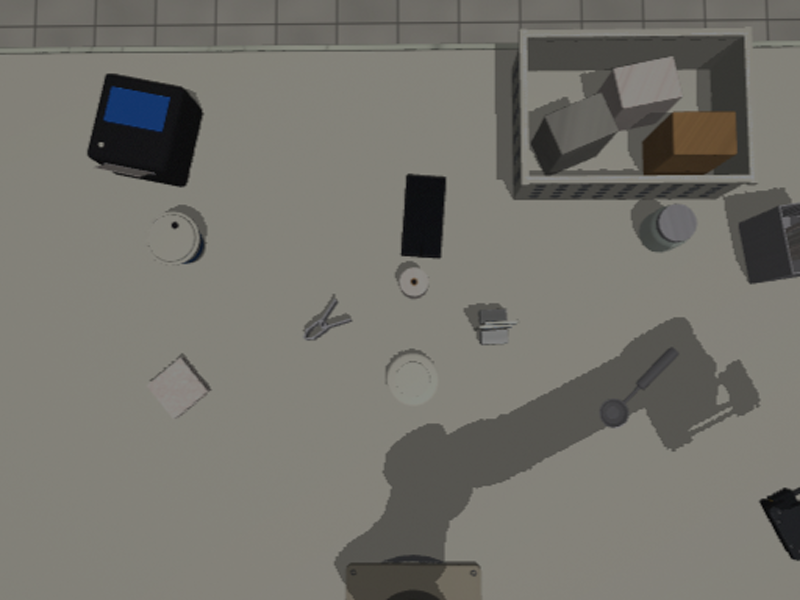

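The side view shows the card stand at about (443,335) and the clip at about (356,290). In the top view (up = +x, left = +y) the stand is at (494,326) and the clip at (327,318), with its jaw end unclear. I'll enlarge these areas.

```bash
cat > h.py <<'E'
from bench import r
import numpy as np, cv2
from scipy.spatial.transform import Rotation as R
def ray(n,u,v):
    i=r.camera_info(n); d=np.array([(u-i['cx'])/i['fx'],-(v-i['cy'])/i['fy'],-1])
    return np.array(i['origin']),R.from_quat(i['attitude']).apply(d)
def onz(n,u,v,z):
    o,d=ray(n,u,v); return o+d*(z-o[2])/d[2]
def pix(n,p):
    i=r.camera_info(n); c=R.from_quat(i['attitude']).inv().apply(np.array(p)-i['origin'])
    return i['cx']+i['fx']*c[0]/-c[2], i['cy']-i['fy']*c[1]/-c[2]
def crop(im,u0,v0,w,h,s):
    c=cv2.resize(im[v0:v0+h,u0:u0+w,::-1],(w*s,h*s),interpolation=cv2.INTER_CUBIC).copy()
    for k in range(0,w,10): cv2.line(c,(k*s,0),(k*s,5),(0,0,255),1); cv2.putText(c,str(u0+k),(k*s,15),0,.35,(0,0,255))
    for k in range(0,h,10): cv2.line(c,(0,k*s),(5,k*s),(0,0,255),1); cv2.putText(c,str(v0+k),(6,k*s+4),0,.35,(0,0,255))
    return cv2.convertScaleAbs(c,alpha=1.3)
E
python3 - <<'E'
from h import *
t=r.camera("top"); s=r.camera("side")
a=np.hstack([crop(t,295,186,40,40,10),crop(t,188,182,40,40,10)])
b=np.hstack([crop(s,262,186,50,50,8),crop(s,204,164,50,50,8)])[:200*2]
cv2.imwrite("pics/m1.png",cv2.resize(np.vstack([a,b]),(600,600),interpolation=cv2.INTER_AREA) if 0 else np.vstack([a,b])[:800][:, :800][:600] if 0 else cv2.resize(np.vstack([a,b]),(600,600),interpolation=cv2.INTER_AREA))
E
```

```text
(no output)
```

View pics/m1.png

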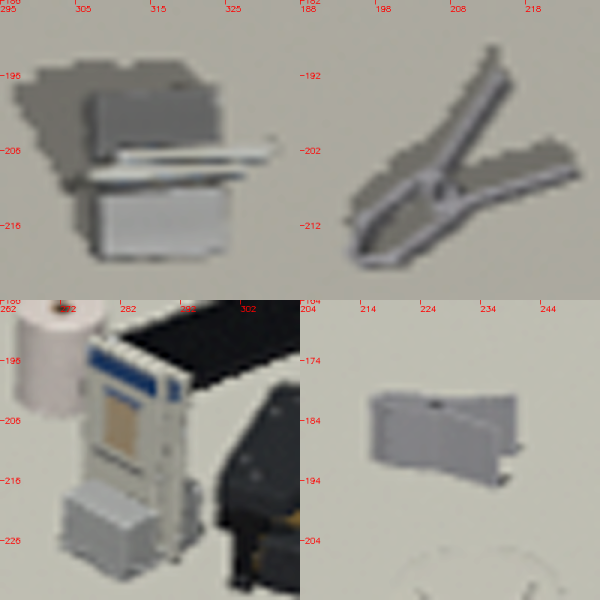

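```bash
python3 - <<'E'
from h import *
T=lambda X,Y,z,u0,v0: onz("top",u0+X/7.5,v0+Y/7.5,z)
f=lambda *a: np.round(T(*a)[:2]*1000,1)
for n,X,Y in [("fL",90,177),("fR",244,175),("rL",118,157),("rR",270,154)]: print(n,f(X,Y,.114,295,186))
for n,X,Y in [("nearL",98,257),("nearR",226,254),("farL",97,91),("farR",218,89)]: print(n,f(X,Y,.034,295,186))
for n,X,Y in [("lips",356,256),("pin",437,186),("tail1",508,86),("tail2",578,172)]: print(n,f(X-300,Y,.04,188,182))
# side: stand near top-left/right corners 
S=lambda X,Y,z: np.round(onz("side",262+X/6,186+(Y-300)/6,z)[:2]*1000,1)
print("side near-top L,R",S(65,493,.034),S(124,522,.034),"bot",S(64,547,0),S(124,579,0))
print("cards top: front L",S(90,340,.114),"front R",S(165,380,.114),"rear R",S(187,372,.114))
C=lambda X,Y,z: np.round(onz("side",204+(X-300)/6,164+(Y-300)/6,z)[:2]*1000,1)
print("clip",C(371,395,.04),"pin",C(435,404,.04),C(499,431,.04),C(517,396,.04))
print("roll",onz("top",414*.64,281*.64,.057),"lids",onz("top",412*.64,379*.64,.027),"spoon tip",onz("top",675*.64,350*.64,0),"jar",onz("top",677*.64,223*.64,.1))
E
```

```text
fL [ 515.6 -110.7]
fR [ 516.1 -162.3]
rL [ 522.3 -120.1]
rR [ 523.2 -171.2]
nearL [ 490.7 -120.3]
nearR [ 491.6 -166. ]
farL [ 550.3 -120.6]
farR [ 550.8 -164. ]
lips [502.5 182.1]
pin [527.5 153.2]
tail1 [563.4 127.8]
tail2 [532.3 102.5]
side near-top L,R [ 489.5 -124.2] [ 493.9 -163.7] bot [ 490.6 -123.8] [ 494.  -165.6]
cards top: front L [ 510.8 -116.5] front R [ 511.9 -170.1] rear R [ 526.  -171.5]
clip [499.6 182.7] pin [521.6 149.9] [529.6 100.6] [564.8 127.1]
roll [ 0.5978428  -0.00494932  0.057     ] lids [ 0.43120856 -0.00084203  0.027     ] spoon tip [ 0.4802741  -0.46240544  0.        ] jar [ 0.68711887 -0.43771166  0.1       ]
```

Top view crop: the front card top runs (90,177)–(244,175), the rear card (118,157)–(270,154), so they are about 9 mm apart. The clip's lips are at (356,256), its pin at (437,186) and its tails at (508,86) and (578,172). The sizes check out: stand about 60×45 mm, clip 81 mm. That puts the stand at about (0.521,-0.143) with yaw near 0, and the clip grip at about (0.540,0.127) heading 124°.

Call:
arm_command --moves '[0, 0, 0, 6.7, 0, 0, 0, 6.7, 0, 0, 0, 6.7, 0, 0, 0, 6.7, 1.7, -2.9, 0, 0, 1.7, -2.9, 0, 0, 1.7, -2.9, 0, 0, 1.7, -2.9, 0, 0, 1.7, -2.9, 0, 0, 1.7, -2.9, 0, 0, 1.7, -2.9, 0, 0, 1.7, -2.9, 0, 0]' --fingers 100 --squeeze 3

```text
time: 1.2
ee_pos: [0.4183, -0.3243, 0.2226]
eef_rot: [1.0, 0.0, -0.0, 0.0]
ft_force: [0.5, 0.0, -0.5]
width: 0.0871
grip_force: 0.0
```

Call:
arm_command --moves '[1.7, -3.0, 0, 0, 1.7, -3.0, 0, 0, 1.7, -3.0, 0, 0, 1.7, -3.0, 0, 0, 1.7, -3.0, 0, 0, 1.7, -3.1, 0, 0, 0, 0, 3, 0, 0, 0, 3, 0, 0, 0, 1.5, 0, 0, 0, 0, 0, 0, 0, 0, 0]'

```text
time: 2.12
ee_pos: [0.5195, -0.1448, 0.1474]
eef_rot: [1.0, 0.0, -0.001, -0.0]
ft_force: [0.2, -0.2, 1.0]
width: 0.0874
grip_force: 0.0
```

```bash
python3 - <<'E'
from h import *
print(r.read_state()['ee_pos'])
t=r.camera("top"); s=r.camera("side")
cv2.imwrite("pics/m2.png",np.hstack([crop(t,290,170,50,62,8)[:496],crop(s,250,160,62,62,6).copy() if 0 else cv2.resize(crop(s,256,166,62,62,8),(396,496))])[:, :800])
E
```

```text
[ 0.5194855  -0.1447875   0.14738067]
```

View pics/m2.png

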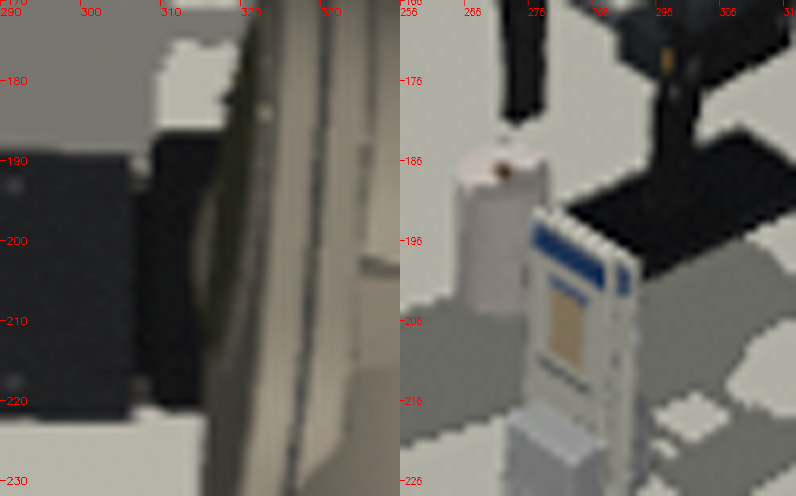

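The fingers are above and outside the two card edges, and the cards are unmoved. I'll descend until the tips are at 0.052, so the body clears the card tops by 8 mm, then close gently.

Call:
arm_command --moves '[0.15, -0.15, 2.5, 0, 0, 0, 2.5, 0, 0, 0, 2.5, 0, 0, 0, 1.5, 0, 0, 0, 0.5, 0, 0, 0, 0, 0, 0, 0, 0, 0]'

```text
time: 2.8
ee_pos: [0.5224, -0.1436, 0.0541]
eef_rot: [1.0, -0.0, 0.001, 0.0]
ft_force: [-0.6, -0.3, -0.5]
width: 0.0868
grip_force: 0.0
```

Call:
arm_command --moves '[0, 0, 0, 0, 0, 0, 0, 0, 0, 0, 0, 0, 0, 0, 0, 0, 0, 0, 0, 0, 0, 0, 0, 0, 0, 0, 0, 0, 0, 0, 0, 0, 0, 0, 0, 0, 0, 0, 0, 0]' --fingers 60 --squeeze 3

```text
time: 3.63
ee_pos: [0.5214, -0.1433, 0.0526]
eef_rot: [1.0, 0.0, 0.0, 0.0]
ft_force: [0.7, -0.6, 0.7]
width: 0.0543
grip_force: 3.0
```

The width stops at 54.3 mm, so the cards are flush. I'll release and look.

Call:
arm_command --moves '[0, 0, 0, 0, 0, 0, 0, 0, 0, 0, 0, 0, 0, 0, 0, 0, 0, 0, 0, 0]' --fingers 100

```text
time: 4.05
ee_pos: [0.5213, -0.1434, 0.0525]
eef_rot: [1.0, -0.0, -0.0, 0.0]
ft_force: [0.3, 0.3, -0.3]
width: 0.0795
grip_force: 0.0
```

Call:
arm_command --moves '[0, 0, -2, 0, 0, 0, -3, 0, 0, 0, -3, 0, 0, 0, -3, 0, 0, 0, -2, 0, 0.2, -3, 0, 0, 0.2, -3, 0, 0, 0.2, -3, 0, 0, 0.2, -3, 0, 0, 0.2, -3, 0, 0, 0.2, -3, 0, 0, 0.2, -3, 0, 0]'

```text
time: 5.05
ee_pos: [0.5352, 0.068, 0.1826]
eef_rot: [1.0, -0.0, 0.0, 0.0]
ft_force: [-0.0, -0.0, -0.4]
width: 0.0867
grip_force: 0.0
```

Call:
arm_command --moves '[0.2, -2.9, 0, 0, 0.2, -2.9, 0, 0, 0, 0, 0, 7, 0, 0, 0, 7, 0, 0, 0, 7, 0, 0, 0, 7, 0, 0, 0, 7, 0, 0, 0, 7, 0, 0, 0, 7, 0, 0, 0, 7, 0, 0, 0, 0, 0, 0, 0, 0]'

```text
time: 6.05
ee_pos: [0.5367, 0.1239, 0.1727]
eef_rot: [0.939, -0.344, -0.007, 0.009]
ft_force: [-0.2, 0.4, -0.1]
width: 0.0874
grip_force: 0.0
```

```bash
python3 - <<'E'
from h import *
print(r.read_state()['ee_pos'],r.read_state()['joint_positions'])
t=r.camera("top"); s=r.camera("side")
cv2.imwrite("pics/m3.png",np.hstack([crop(t,295,180,50,50,8),crop(s,204,164,50,50,8)]))
cv2.imwrite("pics/m3s.png",crop(s,262,186,50,50,8))
E
```

```text
[0.53672911 0.12394641 0.17269105] [-0.29743158  0.21959589 -0.01858839  1.70869195  0.01039712  1.23511986
 -2.59196236]
```

View pics/m3.png

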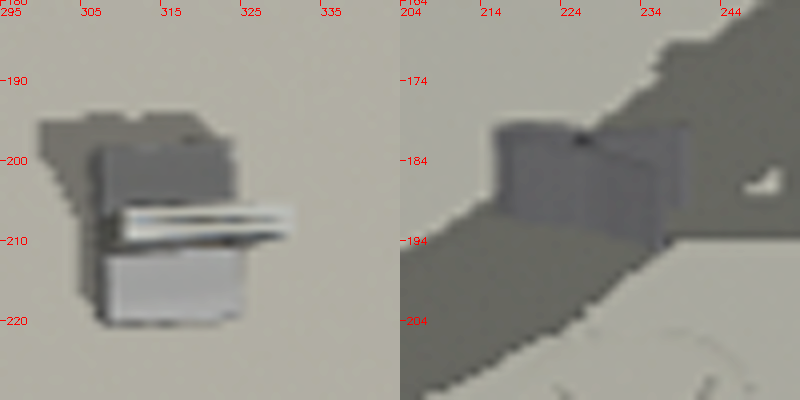

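The top crop shows the cards flush: both run from X≈122 to 290, centred on the stand. The clip is untouched. Joint 7 hit its limit, so I'll turn the other way (the half-turn-equivalent grasp), which also suits the final heading.

Call:
arm_command --moves '[0, 0, 0, -6.8, 0, 0, 0, -6.8, 0, 0, 0, -6.8, 0, 0, 0, -6.8, 0, 0, 0, -6.8, 0, 0, 0, -6.8, 0, 0, 0, -6.8, 0, 0, 0, -6.8, 0, 0, 0, -6.8, 0, 0, 0, -6.8, 0, 0, 0, -6.8, 0, 0, 0, -6.8]'

```text
time: 7.15
ee_pos: [0.5373, 0.1221, 0.173]
eef_rot: [0.935, 0.354, -0.011, 0.002]
ft_force: [0.0, -0.5, 0.5]
width: 0.0867
grip_force: 0.0
```

Call:
arm_command --moves '[0, 0, 0, -6.8, 0, 0, 0, -6.8, 0, 0, 0, -6.8, 0, 0, 0, -6.8, 0, 0, 0, -6.8, 0, 0, 0, -6.8, 0, 0, 0, -6.8, 0, 0, 0, -6.8, 0, 0, 0, -6.8, 0, 0, 0, -6.8, 0, 0, 0, 0, 0, 0, 0, 0]'

```text
time: 8.15
ee_pos: [0.5373, 0.122, 0.173]
eef_rot: [0.581, 0.814, -0.01, -0.004]
ft_force: [0.5, -0.3, -0.8]
width: 0.0869
grip_force: 0.0
```

```bash
cat >> h.py <<'E'
def go(p,yaw):
    s=r.read_state(); M=R.from_quat(s['eef_rot']).as_matrix(); y=np.degrees(np.arctan2(M[1,0],M[0,0]))
    print("pos",s['ee_pos'].round(4),"yaw",y.round(1),"tilt",M[:,2].round(3),"turn",round(y-yaw,1),"shift cm",(M.T@(np.array(p)-s['ee_pos'])*100).round(2))
E
python3 -c "
from h import *
go([.540,.127,.004],124.2); print(r.read_state()['joint_positions'])"
```

```text
pos [0.5373 0.122  0.173 ] yaw 108.9 tilt [-0.019 -0.011 -1.   ] turn -15.3 shift cm [ 0.46  0.78 16.89]
[-0.0594278   0.2354168  -0.28768825  1.69563062  0.07421541  1.24196549
 -0.0347585 ]
```

Call:
arm_command --moves '[0, 0, 0, -5.1, 0, 0, 0, -5.1, 0, 0, 0, -5.1, 0, 0, 0, 0, 0, 0, 0, 0]'

```text
time: 8.57
ee_pos: [0.5372, 0.1224, 0.1728]
eef_rot: [0.468, 0.884, -0.009, -0.006]
ft_force: [0.2, -0.7, -0.3]
width: 0.0869
grip_force: 0.0
```

```bash
python3 -c "
from h import *
go([.540,.127,.055],124.2)"
```

```text
pos [0.5372 0.1224 0.1728] yaw 124.2 tilt [-0.019 -0.011 -1.   ] turn -0.0 shift cm [ 0.21  0.75 11.77]
```

Call:
arm_command --moves '[0.2, 0.7, 0, 0, 0, 0, 3, 0, 0, 0, 3, 0, 0, 0, 3, 0, 0, 0, 2.8, 0, 0, 0, 0, 0, 0, 0, 0, 0]'

```text
time: 9.15
ee_pos: [0.5389, 0.1271, 0.0541]
eef_rot: [0.466, 0.884, -0.01, -0.007]
ft_force: [-0.9, 0.1, 0.4]
width: 0.0867
grip_force: 0.0
```

```bash
python3 - <<'E'
from h import *
go([.540,.127,.004],124.2)
s=r.camera("side")
t=r.camera("top")
cv2.imwrite("pics/m4.png",np.hstack([crop(s,204,144,50,60,8),crop(t,185,165,50,60,8)]))
E
```

```text
pos [0.5389 0.1271 0.0541] yaw 124.4 tilt [-0.022 -0.012 -1.   ] turn 0.2 shift cm [-0.08  0.21  5.  ]
```

View pics/m4.png

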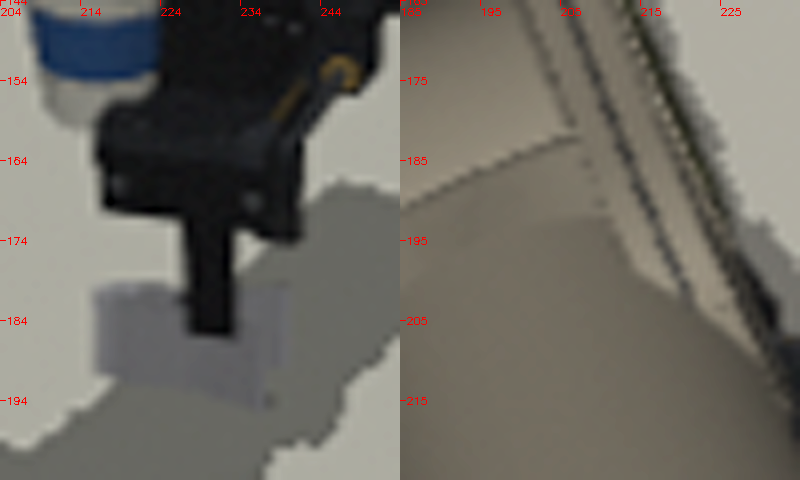

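The near finger stands in front of the clip's tail side, as planned. I'll descend and squeeze.

Call:
arm_command --moves '[0, 0.2, 2, 0, 0, 0, 1.6, 0, 0, 0, 1, 0, 0, 0, 0.2, 0, 0, 0, 0, 0, 0, 0, 0, 0]'

```text
time: 9.75
ee_pos: [0.5411, 0.1277, 0.0079]
eef_rot: [0.466, 0.885, -0.009, -0.005]
ft_force: [-0.2, 0.7, 0.2]
width: 0.0872
grip_force: 0.0
```

Call:
arm_command --moves '[0, 0, 0, 0, 0, 0, 0, 0, 0, 0, 0, 0, 0, 0, 0, 0, 0, 0, 0, 0, 0, 0, 0, 0, 0, 0, 0, 0, 0, 0, 0, 0, 0, 0, 0, 0, 0, 0, 0, 0, 0, 0, 0, 0, 0, 0, 0, 0]' --fingers 0 --squeeze 26

```text
time: 10.75
ee_pos: [0.5402, 0.1274, 0.0066]
eef_rot: [0.466, 0.885, -0.01, -0.006]
ft_force: [-0.2, 0.9, -0.5]
width: 0.0148
grip_force: 6.7
```

Call:
arm_command --moves '[0, 0, 0, 0, 0, 0, 0, 0, 0, 0, 0, 0, 0, 0, 0, 0, 0, 0, -1, 0, 0, 0, -2, 0, 0, 0, -3, 0, 0, 0, -3, 0, 0, 0, -3, 0, 0, 0, -3, 0, 0, 0, -2, 0, 0, 0, 0, 0]'

```text
time: 11.75
ee_pos: [0.5456, 0.1302, 0.1823]
eef_rot: [0.466, 0.885, -0.007, -0.003]
ft_force: [0.5, 0.5, -0.3]
width: 0.0129
grip_force: 26.0
```

```bash
python3 - <<'E'
from h import *
st=r.read_state(); print(st['grip_force'],st['width'])
go([.521,-.226,.175],90)
p=pix("side",st['ee_pos']); u,v=int(p[0])-30,int(p[1])-30
s=r.camera("side")
cv2.imwrite("pics/m5.png",crop(s,u,v,60,60,8))
E
```

```text
25.999808468877745 0.012864145954988101
pos [0.5456 0.1302 0.1823] yaw 124.5 tilt [-0.011 -0.01  -1.   ] turn 34.5 shift cm [-27.97 -22.19   1.1 ]
```

View pics/m5.png

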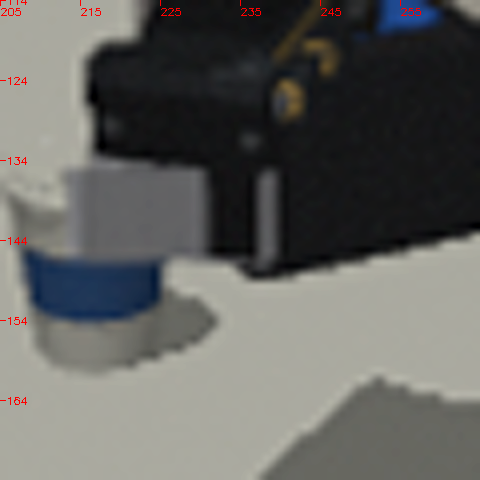

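The clip is held level and open: width 12.9 mm, 26 N, near jaw at (68–210, 170–255) and a tail end showing past the finger at X≈268. Next I'll compare where it sits in the grip with the projection.

```bash
python3 - <<'E'
from h import *
s=r.read_state(); M=R.from_quat(s['eef_rot']).as_matrix(); e=s['ee_pos']
for n,x in(("near lip",[.066,-.0155]),("near lip+",[.066,.0155]),("tail end",[-.014,-.007]),("tail end+",[-.014,.007])):
    for z in(.0134,): print(n,np.round(pix("side",e+M@np.array([x[0],x[1],-z])),1))
print("seen lip 213.5,140.3; tail 239.7,141.4")
E
```

```text
near lip [214.8 140.8]
near lip+ [217.7 137.4]
tail end [238.4 142.5]
tail end+ [239.5 141. ]
seen lip 213.5,140.3; tail 239.7,141.4
```

Call:
arm_command --moves '[0, 0, 0, 6.9, 0, 0, 0, 6.9, 0, 0, 0, 6.9, 0, 0, 0, 6.9, 0, 0, 0, 6.9, 0, 0, 0, 0]'

```text
time: 12.3
ee_pos: [0.5428, 0.1292, 0.1755]
eef_rot: [0.709, 0.705, -0.012, -0.003]
ft_force: [0.5, -0.3, -0.3]
width: 0.0124
grip_force: 26.0
```

```bash
python3 -c "
from h import *
go([.521,-.236,.175],90)"
```

```text
pos [0.5428 0.1292 0.1755] yaw 89.7 tilt [-0.021 -0.012 -1.   ] turn -0.3 shift cm [-36.53  -1.95   0.54]
```

Call:
arm_command --moves '[-1.5, 0, 0, 0, -3, -0.2, 0, 0, -3, -0.2, 0, 0, -3, -0.2, 0, 0, -3, -0.2, 0, 0, -3, -0.2, 0, 0, -3, -0.2, 0, 0, -3, -0.2, 0, 0, -3, -0.2, 0, 0, -3, -0.2, 0, 0, -3, -0.15, 0, 0, -3, 0, 0, 0]'

```text
time: 13.3
ee_pos: [0.5229, -0.217, 0.1803]
eef_rot: [0.705, 0.709, -0.011, -0.003]
ft_force: [1.1, -1.1, -1.1]
width: 0.0129
grip_force: 26.0
```

Call:
arm_command --moves '[-3, 0, 0, 0, -2, 0, 0, 0, -1, 0, 0, 0, 0, 0, 0, 0, 0, 0, 0, 0, 0, 0, 0, 0]'

```text
time: 13.8
ee_pos: [0.5243, -0.2734, 0.1814]
eef_rot: [0.706, 0.708, -0.01, -0.003]
ft_force: [0.2, 0.7, -0.6]
width: 0.0134
grip_force: 26.0
```

```bash
python3 -c "
from h import *
go([.521,-.275,.061],90);print(r.read_state()['width'])"
```

```text
pos [ 0.5243 -0.2734  0.1814] yaw 90.2 tilt [-0.019 -0.011 -1.   ] turn 0.2 shift cm [-0.03 -0.1  12.04]
0.01340306501898488
```

Call:
arm_command --moves '[0, -0.1, 2, 0, 0, 0, 3, 0, 0, 0, 3, 0, 0, 0, 2.5, 0, 0, 0, 1.5, 0, 0, 0, 0, 0, 0, 0, 0, 0]'

```text
time: 14.38
ee_pos: [0.5207, -0.2753, 0.0616]
eef_rot: [0.706, 0.708, -0.011, -0.003]
ft_force: [-0.4, 0.2, 0.5]
width: 0.0133
grip_force: 26.0
```

```bash
python3 - <<'E'
from h import *
go([.521,-.225,.061],90)
s=r.camera("side"); t=r.camera("top")
cv2.imwrite("pics/m6.png",np.hstack([crop(t,300,180,50,50,8),crop(s,262,186,50,50,8)]))
E
```

```text
pos [ 0.5207 -0.2753  0.0616] yaw 90.1 tilt [-0.02  -0.011 -1.   ] turn 0.1 shift cm [5.04 0.04 0.  ]
```

View pics/m6.png

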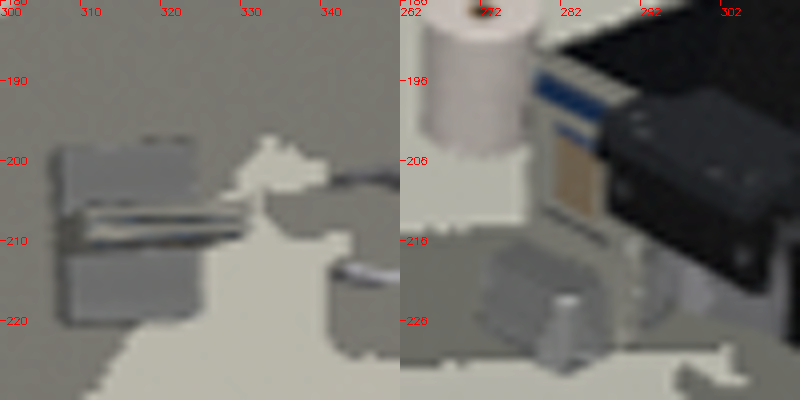

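```bash
python3 - <<'E'
from h import *
for n,X,Y,z in(("lipF",330,180,.095),("lipN",330,270,.095),("cardL",82,225,.114),("cardR",246,225,.114),("cardfar",160,208,.114),("cardnear",160,243,.114)):
    print(n,onz("top",300+X/8,180+Y/8,z).round(4))
E
```

```text
lipF [ 0.5344 -0.2001  0.095 ]
lipN [ 0.5056 -0.1997  0.095 ]
cardL [ 0.5193 -0.1189  0.114 ]
cardR [ 0.5192 -0.1705  0.114 ]
cardfar [ 0.5246 -0.1435  0.114 ]
cardnear [ 0.5136 -0.1434  0.114 ]
```

Top crop: the lips are at (330,180) and (330,270), mid x 0.520, and the card pair is centred at x 0.519, so they are well aligned. The lip-to-edge gap is 30 to 39 mm, so I'll move in 3.6 cm and recheck.

Call:
arm_command --moves '[1, 0, 0, 0, 1, 0, 0, 0, 1, 0, 0, 0, 0.6, 0, 0, 0, 0, 0, 0, 0, 0, 0, 0, 0]'

```text
time: 14.98
ee_pos: [0.5208, -0.2404, 0.0615]
eef_rot: [0.707, 0.707, -0.011, -0.002]
ft_force: [0.3, 0.4, 0.3]
width: 0.0133
grip_force: 26.0
```

```bash
python3 - <<'E'
from h import *
go([.521,-.225,.061],90)
s=r.camera("side"); t=np.mean([r.camera("top") for _ in range(4)],0).astype(np.uint8)
cv2.imwrite("pics/m7.png",np.hstack([crop(t,303,190,40,34,14),cv2.resize(crop(s,266,190,40,60,8),(240,476))*1]))
E
```

```text
pos [ 0.5208 -0.2404  0.0615] yaw 90.1 tilt [-0.019 -0.012 -1.   ] turn 0.1 shift cm [1.54 0.02 0.03]
```

View pics/m7.png

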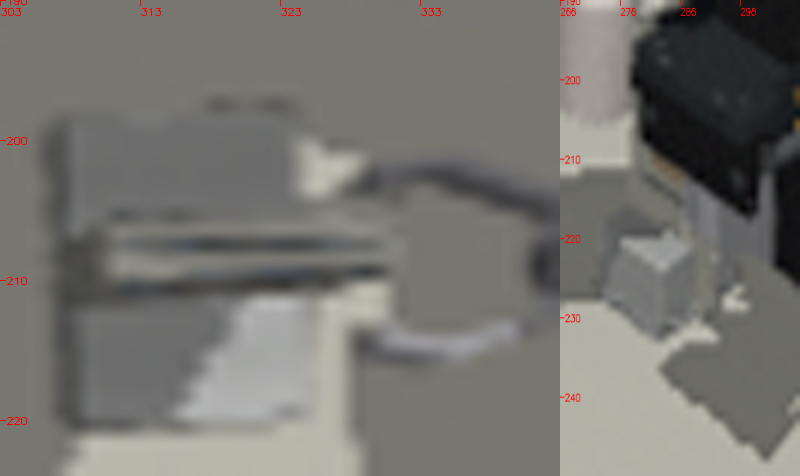

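```bash
python3 - <<'E'
from h import *
for n,X,Y,z in(("lipF",361,180,.095),("lipN",361,338,.095),("pin",545,265,.095),("cardL",104,265,.114),("cardR",391,262,.114)):
    print(n,onz("top",303+X/14,190+Y/14,z).round(4))
E
```

```text
lipF [ 0.5336 -0.1683  0.095 ]
lipN [ 0.5047 -0.1678  0.095 ]
pin [ 0.5179 -0.2016  0.095 ]
cardL [ 0.5173 -0.1193  0.114 ]
cardR [ 0.5177 -0.1709  0.114 ]
```

```bash
python3 - <<'E'
from h import *
for y in(-.200,-.205,-.210): print("m6 lip bottom",y,np.round(pix("side",[.5045,y,.055]),1))
for y in(-.165,-.170,-.175): print("m7 lip bottom",y,np.round(pix("side",[.5045,y,.055]),1),"top",np.round(pix("side",[.5045,y,.095]),1))
print("body edge top",pix("top",[.52,-.203,.132]),"pin",pix("top",[.52,-.2124,.095]),"near card bottom R corner, top R", pix("side",[.514,-.1715,.004]),pix("side",[.514,-.1715,.114]))
s=r.camera("side")
cv2.imwrite("pics/m8.png",crop(s,270,195,40,40,14))
E
```

```text
m6 lip bottom -0.2 [293.8 220.9]
m6 lip bottom -0.205 [295.  221.6]
m6 lip bottom -0.21 [296.2 222.3]
m7 lip bottom -0.165 [285.7 216.2] top [286.3 204.9]
m7 lip bottom -0.17 [286.9 216.8] top [287.4 205.6]
m7 lip bottom -0.175 [288.  217.5] top [288.6 206.2]
body edge top (np.float64(344.88094627001834), np.float64(207.38076294709595)) pin (np.float64(346.1479992628021), np.float64(208.1083454297987)) near card bottom R corner, top R (np.float64(288.6940301825471), np.float64(229.93328663906257)) (np.float64(290.3285394640242), np.float64(199.2781084066301))
```

View pics/m8.png

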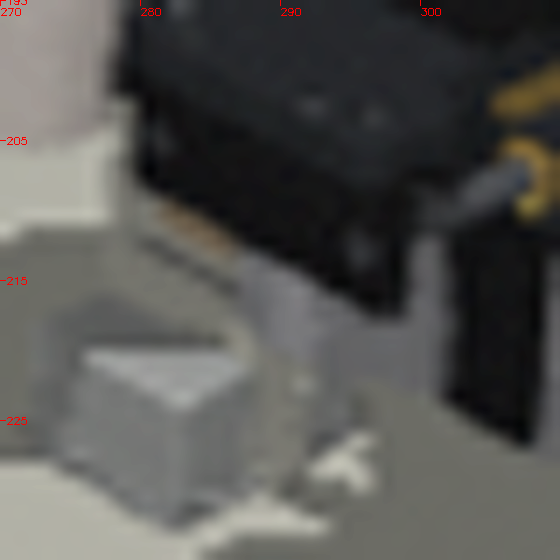

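Side crop: the lip edge is at about (240,250–325), so y ≈ -0.172; the top view gives -0.168. The card edge is at -0.171. I'll move in 1.0 cm more.

Call:
arm_command --moves '[0.5, 0, 0, 0, 0.5, 0, 0, 0, 0, 0, 0, 0, 0, 0, 0, 0, 0, 0, 0, 0, 0, 0, 0, 0]'

```text
time: 15.78
ee_pos: [0.5206, -0.2311, 0.0612]
eef_rot: [0.707, 0.707, -0.011, -0.003]
ft_force: [-0.2, 0.3, -0.4]
width: 0.0131
grip_force: 26.0
```

```bash
python3 - <<'E'
from h import *
go([.521,-.230,.061],90)
t=np.mean([r.camera("top") for _ in range(4)],0).astype(np.uint8)
cv2.imwrite("pics/m9.png",crop(t,303,190,40,34,14))
E
```

```text
pos [ 0.5206 -0.2311  0.0612] yaw 90.0 tilt [-0.019 -0.012 -1.   ] turn -0.0 shift cm [0.11 0.04 0.01]
```

View pics/m9.png

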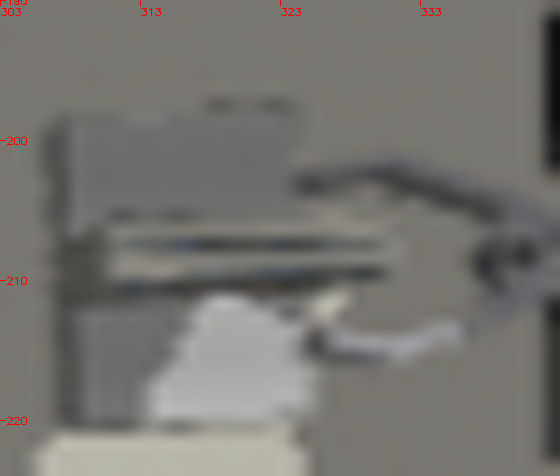

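The jaws stand clear on both sides of the card pair. The lips are at (295,183) and (305,345), 10–14 mm in past the card edge at X≈390, and the cards are undisturbed. Handing in.

```bash
python3 -c "
from h import *
print(r.close_job())"
```

```text
the job is handed in; nothing more can be done
None
```

The job is handed in with no verdict returned: the cards are flush in the slot, and the clip is held squeezed open around their right-hand edge, lips about 1 cm in (6–14 mm measured), jaws clear of both cards in the last picture.

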